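# Find the hidden release of the label drawer

## Task

The drawer of the low grey cabinet has no handle: its release key is sunk in a notch somewhere along the lower metal ledge at the cabinet's back edge. Feel along that ledge with your fingertips for the notch and press the key inside it all the way down, so that the drawer comes fully out to its stop, then take your hand away. Do not pick anything up, and leave the things standing on and round the cabinet where they are.

Things in the scene. Friction and masses are not known exactly. Their poses are not given: they have to be found in the camera images.
- cabinet: low grey cabinet fixed to the table, 200 mm deep (its x), 320 mm wide (its y), yaw within 0.3 rad; origin under its centre at table height; its -x face is the drawer front. Its top, 90 mm above the table, spans x -100 to +60 mm. Behind it runs the bare metal ledge, x +60 to +100 mm, y -150 to +150 mm, upper face 75 mm above the table; behind the ledge is open air
- ledge_left (a point): middle of the ledge's upper face at its left end (cabinet x +80, y +150, z 75 mm). The ledge is five equal 60 mm pieces end to end, centred at cabinet y -120, -60, 0, +60, +120 mm; one of them, a different one each time, has the notch: 52 mm long (y) between 4 mm walls, 40 mm across (x), open at the top and the back
- ledge_right (a point): middle of the ledge's upper face at its right end (cabinet x +80, y -150 mm, z 75 mm)
- release_key (a joint): travel of the release key, a plain metal plate 50 mm (cabinet y) by 36 mm (x), centred in the notch, its upper face 12 mm below the ledge's: 0 up, 0.010 m fully down at its stop. It moves straight down against about 7 N and stays where it is left (no spring)
- drawer (a joint): travel of the drawer in m towards the cabinet's -x: 0 shut, 0.040 fully out; it is geared to the key and runs out 4 mm for each mm the key goes down
- tape_ring: bystander: flat ring of masking tape, 103 mm across, 25 mm high, lying on the cabinet's top; origin under its centre
- label_roll: bystander: white roll of labels, 70 mm across, 40 mm high, beside the cabinet's right end; origin under its centre
- iron_weight: bystander: knobbed weight, 47 mm across, 60 mm high, beside the cabinet's left end; origin under its centre
- small_weight: bystander: knobbed weight, 38 mm across, 50 mm high, standing behind the cabinet; origin under its centre
- dropper_bottle: bystander: dropper bottle, 34 mm across, 102 mm high, at the back; origin under its centre
- keys: bystander: numeric keypad, 155x107x21 mm, at the right side; origin under its centre

How it is judged (in metres and radians):
At the end, for the whole second after the job is handed in: The release key is at least 8.5 of its 10 mm down and the drawer at least 34 of its 40 mm out (value of joint release_key above 0.0085 m and value of joint drawer above 0.034 m); the robot touches nothing.
It fails at once if a loose thing on or round the cabinet is lifted, or moved by more than 25 mm (distance of any of tape_ring, label_roll, iron_weight, small_weight, dropper_bottle, keys from where it was at the start of the episode above 0.025 m).
It also fails if it takes over 48 s, if anything falls off the work surface, if the arm or the gripper's body presses on something with over 40 N, if the wrist force passes 120 N, or if a joint passes its speed limit or range.

## Robot

A 6-joint arm with a two-finger parallel gripper is mounted at the origin on a cart in front of the work surface, level with it; the furniture and walls round the work are solid. World frame = base frame: x ahead of the robot, y to its left, z up, the work surface at z = 0. Lengths are in mm, angles in rad, forces in N, time in s.
With the tool pointing down it reaches from about 400 to 925 mm from the base axis. Payload 12.5 kg.
Tool frame: the origin (TCP) lies midway between the tips of the shut fingers; the grasp point (between the pads) lies 19 mm behind it; z points along the fingers, y is the line along which they close (so a half turn about z gives the same grasp; the last joint's range is limited). The gripper opens to 95 mm and grips with 3 to 60 N. Pads are 20 mm wide; open, the fingers measure 119 mm over their backs; the gripper's body (75 mm by 180 mm) begins 59 mm behind the grasp point.
Start: joints at [-1.247, 0.491, 1.559, -0, 1.092, -0.106], TCP at [260.455, -568.164, 214.661] pointing down, gripper open.
Joint ranges: [-3.1, 3.1], [-0.84, 2.19], [0.05, 2.79], [-1.13, 4.28], [0.06, 2.93], [-2.69, 2.69]. Speed limits (rad/s): [2.22, 2.22, 2.79, 3.14, 3.14, 3.14].

## Interface

Orientations are given as [roll, pitch, yaw] about the fixed x, y, z axes, in that order (R = Rz(yaw) Ry(pitch) Rx(roll)).
In Python, from cell import state, viewer, env, models gives the robot as it stands. The module is installed in compiled form; this text tells all that it offers.
- The arm moves only by the tool arm_command, never from a script. Its argument "rows" is a list of rows, each a list of 2 entries, a list of its own where there are three numbers: the shift along the tool's x, y, z normalised to -1 to 1, where 1 is 0.25 m, then the turn about the tool's z normalised to -1 to 1, where 1 is pi rad. A call has exactly 5 rows; each row shifts and turns the commanded pose from where the row before left it, along the tool's axes as they then stand; what a row does not reach is not made up. A row lasts 1/10 s, in which the tool goes at most 50 mm and 8.59 degrees, less where a joint would pass 70% of its speed; a pose out of reach is approached as far as the arm can. A call with a number of a shift or a turn outside -1 to 1 is refused whole. A call with a gripper value outside its range is refused whole. "claw" is the opening, from 0 (shut) to 1 (fully open), set as the call begins (left out, the last holds). The fingers move at their own pace and stop on an object; the grip force is fixed at half the most. Time passes only in rows, so rows that do not move let the fingers close, or fill a call up. It gives the time, the measured TCP pose, the force, the opening and the grip force at its end, in the units of the state.
- state(): the state, without advancing time (a new reading comes with each control period).
- viewer.read_camera(name): name is "scene" or "top" or "wrist"; returns (picture, depth): 400x640x3 uint8, red, green, blue; 400x640 float32, mm along the optical axis (not along the pixel's ray), 0 where there is no reading.
- viewer.get_calibration(name): a dict with "camera_matrix" (3x3 intrinsics, pixels), "world_to_cam" (4x4, takes a point from world to camera coordinates). Camera axes: x right, y up, looking along -z (the intrinsics and any distortion apply to the point x, -y, -z); pixel columns grow to the right and rows downward; lengths in mm; the calibration is good to about 2 mm. The wrist camera is an equidistant fisheye: a pixel r from the principal point sees the ray r / f radians off the axis. A picture is of the moment at which its call begins: read the wrist's pose just before it. get_calibration takes no time and is no camera call; for the wrist camera it gives the pose at the moment of the call.
- env.job_done(): hands the job in; it is judged then, once.
Trained networks look in the newest picture that a camera, given by its name, has taken for a name from the list of things; names that differ only in an ending like _2 or _b are one class to them, and where a whole thing is asked for, a point or a joint stands for the part that bears it (a point fixed in the world has none). Each returns a list of dicts, best first, with "confidence" (0 to 1); they miss things now and then, are a little off and sometimes report something else, mostly with a low value. They report only what shows in the picture. A call takes as long as a camera call.
- models.search_frame(camera, label): "position" ([x, y, z] in mm, in world coordinates, good to about 4 mm: the middle of the surface that is visible of it).
- models.mark_of(camera, label): "position" ([x, y, z] in mm, in world coordinates, good to about 4 mm: a listed point, or the origin of a listed thing).
The state is a dict: "t": time; "joints": joint angles; "qvel": joint speeds; "tau": joint torques, N m; "eef_pos": TCP position; "tcp_rot": TCP orientation; "ft_force": force on the tool from outside, world axes, zero at the start; "moment": the same for the moment, N m; "opening": opening from 0.0 (shut) to 1.0 (fully open); "grip_force": force on a finger pad.
Only numpy, scipy, OpenCV 4.12 (cv2) and the standard library are available. Lean on these libraries where they do the work, as an engineer would, in place of code of your own. Each camera call takes 0.05 s, during which the arm holds its last target. There are 200 camera calls.

## Working session

There is one attempt and no reset: what is moved stays moved. The work goes in short steps, Python scripts to look and compute and a tool call to move; the robot and the scene stay as the last step left them, time stands still between calls to the robot, and variables do not carry over. Pictures are saved under pics/ and viewed, at most 10 in all, crops included, and the job is handed in when it is done.

Besides the shell and the picture viewer there is one more tool, called as name([rows], argument=value, ...), one row to a line, values as JSON. arm_command: Moves the arm, as the interface text tells. Scaled input: -1 to 1 covers 0.25 m each way for a shift and pi rad each way for a turn. Its arguments: {"type":"object","properties":{"rows":{"type":"array","items":{"type":"array"}},"claw":{"type":"number"}},"required":["rows"]}

```bash
mkdir -p pics; python3 - <<'E'
from cell import state, viewer, env, models
import cv2
s=state();print({k:s[k] for k in('t','eef_pos','tcp_rot','ft_force','opening')})
for c in('scene','top'):
    p,d=viewer.read_camera(c);cv2.imwrite(f'pics/{c}1.png',p[:,:,::-1])
    for n in('cabinet','ledge_left','ledge_right','release_key','tape_ring','small_weight','dropper_bottle','iron_weight','label_roll'):
        print(c,n,[([round(float(v)) for v in r['position']],round(r['confidence'],2)) for r in models.mark_of(c,n)[:2]])
E
```

```text
{'t': 0.0, 'eef_pos': array([ 260.36832435, -567.89778729,  214.06845286]), 'tcp_rot': array([-3.14047295e+00, -1.21938034e-04,  4.29806394e-01]), 'ft_force': array([-0.73187469,  0.30879252, -0.42336266]), 'opening': 1.0023525504638995}
scene cabinet []
scene ledge_left [([528, 34, 74], 0.66)]
scene ledge_right []Traceback (most recent call last):
  File "<stdin>", line 7, in <module>
ValueError: it knows: cabinet, dropper_bottle, iron_weight, keys, label_roll, ledge_left, ledge_right, small_weight, tape_ring
```

```bash
python3 - <<'E'
from cell import state, viewer, env, models
import cv2
for c in('scene','top'):
    p,d=viewer.read_camera(c);cv2.imwrite(f'pics/{c}1.png',p[:,:,::-1])
    for n in('cabinet','ledge_left','ledge_right','tape_ring','small_weight','dropper_bottle','iron_weight','label_roll','keys'):
        print(c,n,[([round(float(v)) for v in r['position']],round(r['confidence'],2)) for r in models.mark_of(c,n)[:2]])
print(state()['t'])
E
```

```text
scene cabinet [([664, -35, -3], 0.48)]
scene ledge_left [([529, 33, 78], 0.85)]
scene ledge_right []
scene tape_ring []
scene small_weight [([664, -33, -2], 0.63)]
scene dropper_bottle [([726, -214, 1], 0.79)]
scene iron_weight [([387, 58, 0], 0.71)]
scene label_roll []
scene keys [([408, -444, 2], 0.72)]
top cabinet [([489, -123, 4], 0.87)]
top ledge_left [([526, 40, 70], 0.83), ([602, -258, 80], 0.55)]
top ledge_right [([603, -256, 78], 0.87)]
top tape_ring [([437, -130, 85], 0.86)]
top small_weight [([659, -36, 3], 0.62)]
top dropper_bottle [([727, -221, 1], 0.57)]
top iron_weight [([384, 57, 1], 0.49), ([526, 40, 68], 0.38)]
top label_roll [([516, -347, 4], 0.81)]
top keys [([402, -443, 0], 0.95)]
1.2
```

View pics/top1.png

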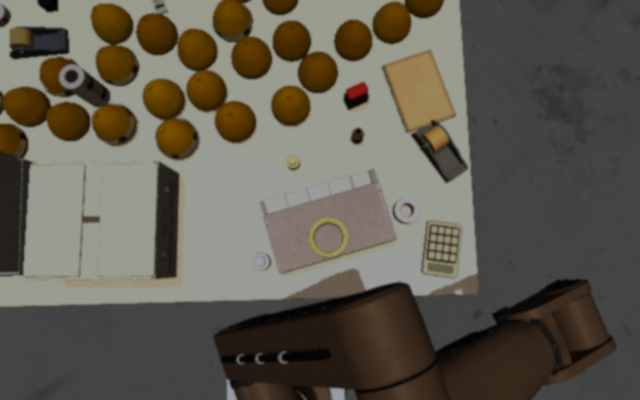

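View pics/scene1.png

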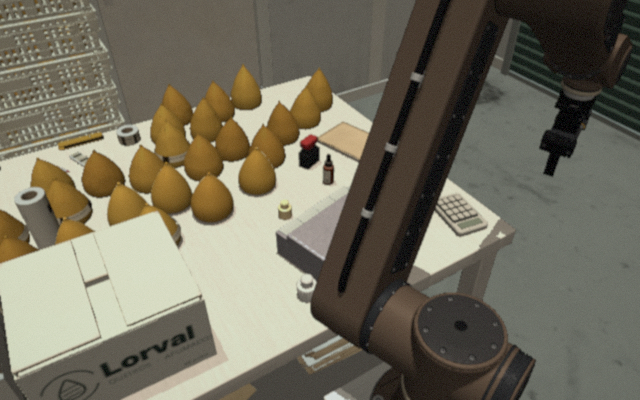

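The top view shows the cabinet with its back ledge running from (265,208) to (375,172), the tape ring on top at (328,237), the small weight at (293,161) and the bottle at (357,135). The scene view agrees, with the right part hidden by the arm. Next I check the ledge line and the depth along it.

```bash
cat > h.py <<'E'
from cell import state, viewer, env, models
import numpy as np, cv2
def cloud(c,us,vs,d):
    k=viewer.get_calibration(c);K=k['camera_matrix'];W=np.linalg.inv(k['world_to_cam'])
    z=d[vs,us].astype(float)
    P=np.stack([(us-K[0,2])/K[0,0]*z,-(vs-K[1,2])/K[1,1]*z,-z,np.ones_like(z)],-1)
    return (P@W.T)[...,:3]
E
python3 - <<'E'
from h import *
p,d=viewer.read_camera('top')
cv2.imwrite('pics/ledge.png',cv2.resize(p[150:285,245:415,::-1],None,fx=4.5,fy=4.4,interpolation=cv2.INTER_CUBIC))
v,u=np.mgrid[120:300,230:430];P=cloud('top',u,v,d).reshape(-1,3)
t=P[(P[:,2]>80)&(P[:,2]<98)]
r=cv2.minAreaRect(t[:,:2].astype(np.float32));print('top rect',r,np.median(t[:,2]))
for yaw in(.253,):
  R=np.array([[np.cos(yaw),-np.sin(yaw)],[np.sin(yaw),np.cos(yaw)]]);q=(P[:,:2]-[487.6,-130])@R
  for y in range(-156,160,6):
    m=(abs(q[:,1]-y)<3)&(abs(q[:,0]-80)<14);print(y,m.sum(),np.round(np.median(P[m,2]),1),end=' | ')
E
```

```text
top rect ((543.4841918945312, -118.79586791992188), (540.0905151367188, 400.6552429199219), 83.06990814208984) 91.19112595002764
-156 24 76.1 | -150 24 75.8 | -144 28 65.5 | -138 23 64.6 | -132 21 64.2 | -126 23 64.0 | -120 22 64.7 | -114 21 65.0 | -108 24 65.4 | -102 23 64.7 | -96 18 66.5 | -90 24 75.5 | -84 22 77.0 | -78 23 77.6 | -72 24 76.0 | -66 23 75.4 | -60 22 76.2 | -54 22 76.2 | -48 23 76.7 | -42 24 77.3 | -36 23 76.2 | -30 23 77.7 | -24 23 75.9 | -18 24 76.7 | -12 22 77.3 | -6 23 75.9 | 0 24 76.6 | 6 24 77.0 | 12 23 75.5 | 18 23 76.5 | 24 24 76.8 | 30 23 76.4 | 36 25 78.1 | 42 24 77.1 | 48 24 76.5 | 54 23 76.2 | 60 24 76.4 | 66 22 76.8 | 72 23 75.9 | 78 23 77.6 | 84 22 76.3 | 90 24 75.8 | 96 24 77.1 | 102 22 77.2 | 108 22 76.1 | 114 23 76.8 | 120 25 76.4 | 126 23 76.3 | 132 25 77.2 | 138 21 77.0 | 144 25 75.6 | 150 24 75.0 | 156 23 77.1 |
```

View pics/ledge.png

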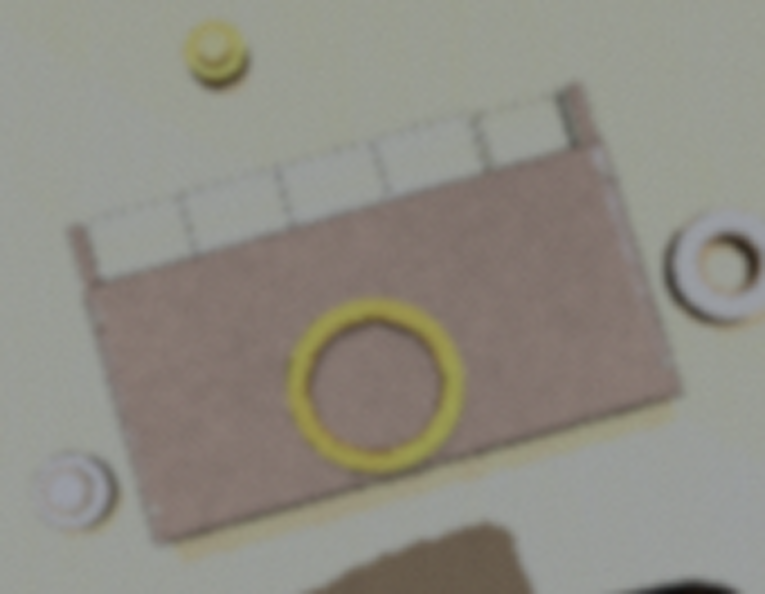

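The top-camera depth shows a 12 mm step (65 against 76 mm) from cabinet y −147 to −94. That puts the notch in the rightmost piece, with the key near world (595, −226). The picture agrees: there is a dark wall shadow at (572,120) in the crop. I'll go there with the fingers shut and confirm by touch.

arm_command([
  [[0.12,-0.07,0],0.028],
  [[0.13,-0.08,0],0.028],
  [[0.14,-0.08,0],0],
  [[0.14,-0.08,0],0],
  [[0.14,-0.08,0],0],
], claw=0)

```text
t: 1.75
eef_pos: [391.8, -424.4, 214.8]
tcp_rot: [3.141, -0.0, 0.254]
ft_force: [0.3, 0.1, 0.5]
opening: 0.638
grip_force: 0.0
```

arm_command([
  [[0.14,-0.08,0],0],
  [[0.14,-0.08,0],0],
  [[0.14,-0.08,0],0],
  [[0.14,-0.08,0],0],
  [[0.14,-0.08,0],0],
])

```text
t: 2.25
eef_pos: [536.3, -283.5, 214.8]
tcp_rot: [3.141, -0.0, 0.254]
ft_force: [-0.4, -0.5, -0.0]
opening: 0.215
grip_force: 0.0
```

```bash
cat >> h.py <<'E'
def rel(x,y,z):
    s=state();p=s['eef_pos'];a=s['tcp_rot'][2];d=np.array([x,y])-p[:2]
    print('t',round(s['t'],2),'tcp',p.round(1),'rot',s['tcp_rot'].round(3),'F',s['ft_force'].round(1),'open',round(s['opening'],2))
    print('unit shift',np.round([(d@[np.cos(a),np.sin(a)])/250,(d@[np.sin(a),-np.cos(a)])/250,(p[2]-z)/250],4),'turn',round((a-.253)/np.pi,4))
E
python3 - <<'E'
from h import *
p,d=viewer.read_camera('top')
rel(595,-226,100)
v,u=np.mgrid[120:300,230:430];P=cloud('top',u,v,d).reshape(-1,3)
yaw=.253;R=np.array([[np.cos(yaw),-np.sin(yaw)],[np.sin(yaw),np.cos(yaw)]]);q=(P[:,:2]-[487.6,-130])@R
for x in range(40,124,4):
    print(x,[float(np.round(np.median(P[(abs(q[:,1]-y)<20)&(abs(q[:,0]-x)<2),2]),1)) for y in(-120,-60,0,60,120)])
for n in('ledge_right','ledge_left'):print(n,models.mark_of('top',n)[:2])
E
```

```text
t 2.3 tcp [ 539.5 -279.9  214.7] rot [-3.141e+00 -2.000e-03  2.560e-01] F [ 0.4  3.6 -0.7] open 0.17
unit shift [ 0.2695 -0.1523  0.4589] turn 0.001
40 [544.5, 91.1, 90.5, 91.3, 90.3]
44 [543.8, 90.9, 92.5, 90.5, 90.4]
48 [540.6, 91.0, 92.6, 91.2, 91.0]
52 [537.7, 91.2, 92.0, 91.6, 91.8]
56 [535.6, 91.8, 90.6, 92.3, 91.2]
60 [532.2, 91.0, 91.7, 91.3, 90.4]
64 [530.5, 77.2, 79.2, 79.8, 75.7]
68 [525.2, 76.0, 75.3, 77.5, 76.2]
72 [518.2, 76.6, 75.5, 76.8, 76.4]
76 [515.1, 76.5, 76.8, 76.2, 76.2]
80 [nan, 76.7, 76.1, 75.4, 74.6]
84 [63.1, 76.7, 76.1, 75.8, 75.2]
88 [65.6, 76.4, 75.9, 76.2, 77.3]
92 [65.2, 76.1, 76.4, 77.3, 77.5]
96 [65.1, 78.0, 77.1, 76.7, 77.3]
100 [64.8, 76.7, 77.0, 77.0, 76.4]
104 [nan, 76.5, 73.6, nan, 73.5]
108 [nan, nan, nan, nan, nan]
112 [0.5, nan, nan, 7.8, 1.4]
116 [1.2, 2.0, 0.9, 2.6, 1.9]
120 [2.5, 1.6, 2.1, 1.0, 0.4]
ledge_right []
ledge_left [{'position': [529.5, 39.0, 69.7], 'confidence': 0.79}]
  return _methods._mean(a, axis=axis, dtype=dtype,
  ret = ret.dtype.type(ret / rcount)
```

arm_command([
  [[0.14,-0.08,0],0],
  [[0.14,-0.07,0],0],
  [[0,0,0.15],0],
  [[0,0,0.15],0],
  [[0,0,0.1],0],
], claw=0)

```text
t: 2.9
eef_pos: [592.3, -231.4, 112.4]
tcp_rot: [-3.14, 0.002, 0.253]
ft_force: [0.6, 0.6, -0.3]
opening: 0.005
grip_force: 0.0
```

```bash
python3 - <<'E'
from h import *
p,d=viewer.read_camera('wrist');cv2.imwrite('pics/w.png',p[:,:,::-1])
rel(597.5,-225.5,72)
E
```

```text
t 2.95 tcp [ 591. -231.  109.] rot [-3.137  0.005  0.253] F [-1.5  1.6 -3.7] open 0.01
unit shift [ 0.0308 -0.0146  0.1479] turn 0.0
```

View pics/w.png

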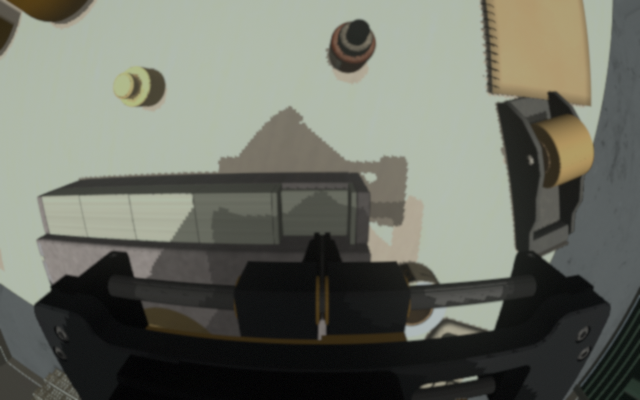

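The wrist view shows the rightmost piece recessed (columns 280–350, rows 185–242). The shut fingertips at (320,237) are over it, slightly towards the cabinet side. I'll shift back about 7 mm and go down.

arm_command([
  [[0.031,-0.015,0],0],
  [[0,0,0.05],0],
  [[0,0,0.05],0],
  [[0,0,0.05],0],
  [[0,0,0],0],
])

```text
t: 3.45
eef_pos: [599.3, -225.1, 75.4]
tcp_rot: [-3.14, 0.002, 0.254]
ft_force: [-0.1, -0.2, -1.3]
opening: 0.003
grip_force: 0.0
```

```bash
python3 -c "
from h import *
rel(597.5,-225.5,52)"
```

```text
t 3.45 tcp [ 599.3 -225.1   75.4] rot [-3.14e+00  2.00e-03  2.54e-01] F [-0.1 -0.2 -1.3] open 0.0
unit shift [-0.0073 -0.0003  0.0937] turn 0.0003
```

arm_command([
  [[-0.005,0,0.01],0],
  [[0,0,0.01],0],
  [[0,0,0.01],0],
  [[0,0,0.01],0],
  [[0,0,0.01],0],
])

```text
t: 3.95
eef_pos: [598.9, -225.7, 64.6]
tcp_rot: [3.141, -0.0, 0.254]
ft_force: [0.5, 0.2, 0.1]
opening: 0.006
grip_force: 0.0
```

arm_command([
  [[0,0,0.006],0],
  [[0,0,0.006],0],
  [[0,0,0.006],0],
  [[0,0,0],0],
  [[0,0,0],0],
])

```text
t: 4.45
eef_pos: [598.9, -225.7, 60.4]
tcp_rot: [3.141, -0.0, 0.254]
ft_force: [-1.9, 1.4, 4.6]
opening: 0.006
grip_force: 2.3
```

The fingertips passed ledge height (75 mm) with no force and touched at about 62 mm, so this is the key. I keep pressing.

arm_command([
  [[0,0,0.006],0],
  [[0,0,0.006],0],
  [[0,0,0.006],0],
  [[0,0,0.004],0],
  [[0,0,0],0],
])

```text
t: 4.95
eef_pos: [598.9, -225.7, 54.8]
tcp_rot: [3.141, -0.0, 0.254]
ft_force: [-1.1, 1.1, 3.1]
opening: 0.008
grip_force: 2.1
```

arm_command([
  [[0,0,0.004],0],
  [[0,0,0.004],0],
  [[0,0,0],0],
  [[0,0,0],0],
  [[0,0,0],0],
])

```text
t: 5.45
eef_pos: [598.9, -225.7, 53.3]
tcp_rot: [3.141, -0.0, 0.254]
ft_force: [-3.6, 0.7, 9.3]
opening: 0.005
grip_force: 4.7
```

arm_command([
  [[0,0,0.004],0],
  [[0,0,0.003],0],
  [[0,0,0],0],
  [[0,0,0],0],
  [[0,0,0],0],
])

```text
t: 5.95
eef_pos: [599.1, -225.7, 53.2]
tcp_rot: [3.141, -0.001, 0.254]
ft_force: [-7.7, 2.8, 24.8]
opening: 0.004
grip_force: 12.5
```

It has hit a hard stop at 53 mm, which is the full 10 mm of travel. I back off straight up and check the result.

arm_command([
  [[0,0,-0.01],0],
  [[0,0,-0.05],0],
  [[0,0,-0.1],0],
  [[0,0,-0.15],0],
  [[0,0,-0.15],0],
])

```text
t: 6.45
eef_pos: [598.7, -225.6, 167.2]
tcp_rot: [-3.141, 0.001, 0.254]
ft_force: [-0.7, -0.2, -0.1]
opening: 0.006
grip_force: 0.0
```

arm_command([
  [[-0.14,0.08,0],0],
  [[-0.14,0.08,0],0],
  [[-0.14,0.08,0],0],
  [[-0.14,0.08,0],0],
  [[-0.14,0.08,0],0],
])

```text
t: 6.95
eef_pos: [453.5, -367.4, 166.4]
tcp_rot: [3.141, -0.0, 0.254]
ft_force: [-0.3, -0.1, -0.6]
opening: 0.006
grip_force: 0.0
```

arm_command([
  [[-0.14,0.08,0],0],
  [[-0.14,0.08,0],0],
  [[-0.14,0.08,0],0],
  [[-0.14,0.08,0],0],
  [[-0.14,0.08,0],0],
])

```text
t: 7.45
eef_pos: [309.0, -508.3, 166.4]
tcp_rot: [3.141, -0.0, 0.254]
ft_force: [1.1, -0.0, 0.8]
opening: 0.003
grip_force: 0.0
```

```bash
python3 - <<'E'
from h import *
p,d=viewer.read_camera('top');cv2.imwrite('pics/end.png',cv2.resize(p[150:300,245:415,::-1],None,fx=4,fy=4))
rel(597,-225,100)
v,u=np.mgrid[120:300,230:430];P=cloud('top',u,v,d).reshape(-1,3)
yaw=.253;R=np.array([[np.cos(yaw),-np.sin(yaw)],[np.sin(yaw),np.cos(yaw)]]);q=(P[:,:2]-[490,-129.5])@R
m=(abs(q[:,1]+120)<20)&(abs(q[:,0]-82)<12);print('key z',np.median(P[m,2]))
for x in range(-152,-84,6):
    m=(abs(q[:,1])<110)&(abs(q[:,0]-x)<3);print(x,np.round(np.median(P[m,2]),1),end=' | ')
E
```

```text
t 7.5 tcp [ 305.6 -512.   166.3] rot [3.14e+00 1.00e-03 2.51e-01] F [-3.3 -2.9 -0.8] open 0.0
unit shift [ 1.4146 -0.8219  0.2654] turn -0.0005
key z 54.30440268525058
-152 759.9 | -146 756.5 | -140 747.6 | -134 81.6 | -128 66.8 | -122 19.2 | -116 24.0 | -110 18.8 | -104 18.8 | -98 89.7 | -92 92.2 | -86 92.9 |
```

View pics/end.png

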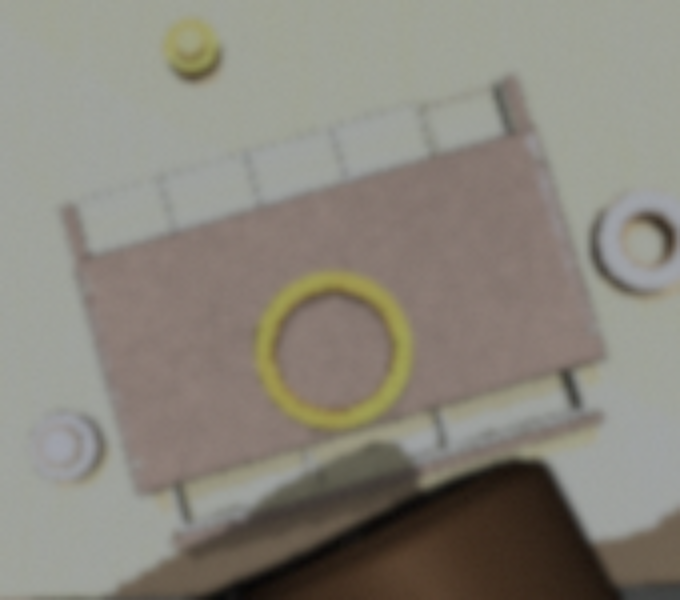

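The end picture shows the drawer out along the front (its front at (185,540)–(600,420)), with the ring, roll and weights unmoved. The key face dropped from 65 to 54 mm.

```bash
python3 -c "
from h import *
print(env.job_done())"
```

```text
the job is handed in; nothing more can be done
None
```

The release key (rightmost ledge piece) is pressed to its stop, the drawer is fully out and the hand is clear; I found the notch by camera depth and confirmed it by touch rather than feeling along the whole ledge, and the job is handed in, with no verdict shown.

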